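# Shut and bolt the dark box over a stained dish

### The arm

A 7-joint arm with a two-finger parallel gripper is mounted at the origin on a cart in front of the work surface, level with it; the furniture and walls round the work are solid. World frame = base frame: x ahead of the robot, y to its left, z up, the work surface at z = 0. Lengths are in m, angles in rad, forces in N, time in s.
With the tool pointing down it reaches from about 0.4 to 0.85 m from the base axis. Payload 10.4 kg.
Tool frame: the origin (TCP) lies between the finger pads; the fingertips stand ahead of it and the grasp point (between the pads) lies 5 mm behind it (manip.tip_extent is the z of the fingertips in the tool frame, in m); z points along the fingers, y is the line along which they close (so a half turn about z gives the same grasp; the last joint's range is limited). The gripper opens to 85 mm and grips with 20 to 120 N. Pads are 22 mm wide; open, the fingers measure 114 mm over their backs; the gripper's body (76 mm by 85 mm) begins 54 mm behind the grasp point. The pads swing forward as they close: fully open they stand 13 mm farther back than shut.
Start: joints at [-1.36, 0.332, -0.065, 1.46, 0.022, 1.35, -0.088], TCP at [0.145, 0.608, 0.245] pointing down, gripper open.
Joint ranges: [-2.6, 2.6], [-0.5, 2.12], [-1.47, 1.34], [0.16, 2.42], [-1.27, 4.41], [0.06, 2.06], [-2.6, 2.6]. Speed limits (rad/s): [2.22, 2.22, 2.79, 2.79, 3.14, 3.14, 3.14].

### API

Orientations are given as a unit quaternion [x, y, z, w].
In Python, from workcell import status, viewer, manip gives the robot as it stands.
- The arm moves only by the tool play_rows, never from a script. Its argument "plan" is one flat list of numbers, 7 for each row, row after row: the turn, a rotation vector about the tool's x, y, z in degrees, then the shift along the tool's x, y, z in m, then the opening, from 0 (shut) to 1 (fully open). In form: [ax, ay, az, dx, dy, dz, grip, ax, ay, az, dx, dy, dz, grip, ...]. A call has 1 to 20 rows; each row is the pose to reach, as a shift and turn from the pose commanded when the call began, along the tool's axes at that moment; what a row does not reach only later rows make up. A row lasts 1/8 s, in which the tool goes at most 62.5 mm and 10.7 degrees, less where a joint would pass 70% of its speed; a pose out of reach is approached as far as the arm can. A call with a gripper value outside its range is refused whole. The fingers move at their own pace and stop on an object; "squeeze" is the grip in N (left out, the last holds). Time passes only in rows, so rows that repeat a pose let the fingers close. It gives the time, the measured TCP pose, the force, the opening and the grip force at its end, in the units of the state.
- status.get_obs(): the state, without advancing time (a new reading comes with each control period).
- viewer.camera(name): name is "scene" or "top" or "wrist"; returns the picture (400x640x3 uint8, red, green, blue); there is no depth.
- viewer.camera_model(name): a dict with "fx", "fy", "cx", "cy" (pixels), "D" ([k1, k2, p1, p2, k3] as OpenCV has them; the pictures are not rectified), "R" (3x3) and "t" (3): a world point X has camera coordinates R X + t. Camera axes: x right, y down, z forward; pixel columns grow to the right and rows downward; lengths in m; the calibration is good to about 2 mm. A picture is of the moment at which its call begins: read the wrist's pose just before it. camera_model takes no time and is no camera call; for the wrist camera it gives the pose at the moment of the call.
- manip.hand_in(): hands the job in; it is judged then, once.
The state is a dict: "clock": time; "joint_pos": joint angles; "joint_velocities": joint speeds; "tau": joint torques, N m; "position": TCP position; "ee_rot": TCP orientation; "ft_force": force on the tool from outside, world axes, zero at the start; "torque": the same for the moment, N m; "grip_width": opening from 0.0 (shut) to 1.0 (fully open); "grasp_force": force on a finger pad.
Only numpy, scipy, OpenCV 4.12 (cv2) and the standard library are available. Lean on these libraries where they do the work, as an engineer would, in place of code of your own. Each camera call takes 0.05 s, during which the arm holds its last target. There are 200 camera calls.

### The job

A light-sensitive dish is waiting in the dark box. Shut the box's hatch, slide the barrel bolt fully home through the staple on the hatch, and turn the bolt's handle right down into the notch of the barrel so that it cannot work loose. Leave the dish, the bottle, the timer and the pen where they are.

Things in the scene. Friction and masses are not known exactly. Their poses are not given: they have to be found in the camera images.
- dark_box: dark blue-grey metal box, 230 mm (x) by 200 mm (y) by 90 mm high, stands on rubber feet and does not shift. Origin: centre of its underside on the desk; x points from its front (the side with the bolt) to its back (the hinges), y to its left seen from the front, z up. The front 96 mm of its top is a fixed deck at z = 90 mm that carries the barrel bolt along the middle (y = 0); the rest is the hatch. The open box's floor is at z = 11 mm.
- hatch (a joint): hinge of the hatch, a 6 mm plate 127 mm (x) by 186 mm (y), rad: 0 shut (its upper face level with the deck), grows as its front edge rises; at most 1.3. A stiff hinge: it stays where it is left, and about 1 to 3 N on its front edge, pushed along its arc about the hinge, closes it (a finger pressed straight down on the steep hatch may stick on it instead of sliding along).
- hatch_hinge (a point): middle of the hatch's hinge line (which runs along the box's y); in the box's frame at x = 109.5, y = 0, z = 91.5 mm.
- hatch_edge (a point): middle of the hatch's front edge on its upper face, 127.5 mm from the hinge line; it moves with the hatch. Shut, it is in the box's frame at x = -18, y = 0, z = 90 mm. Over it stands the steel staple (49 mm wide over its feet, 30 mm high), and 80 mm behind it a 90 mm wide bow handle, 30 mm high. The front edge is free for pressing from 30 to 85 mm to either side.
- bolt (a joint): slide of the bolt, m: 0 drawn back towards the box's front, 0.045 fully home. The bolt is a steel rod 14 mm thick and 100 mm long that runs along the box's +x, 18 mm above the deck, in a slotted barrel 26 mm thick, out over the seam and into the staple on the hatch. About 2 N moves it. The staple has only 3 mm of play under the bolt: the bolt enters it only when the hatch is shut, and with the bolt out past about 9 mm an open hatch cannot be shut.
- bolt_handle (a joint): turn of the bolt's handle about the rod, rad: 0 upright, grows as the handle swings down towards the box's -y (its right side seen from the front), 1.2 (69 degrees from upright) right down at the bottom of the notch. The barrel's slot keeps it upright (within about 0.2) until the bolt is within 3 mm of fully home; there the slot opens sideways into the notch. Light friction (under 1 N at the knob) holds it where it is left.
- knob (a point): centre of the red ball knob, 20 mm across, on the end of the bolt's handle, 46 mm from the rod's axis. In the box's frame it is at x = -90.5 mm + bolt slide, y = -46 mm * sin(handle), z = 108 mm + 46 mm * cos(handle). 30 mm are free on both sides of it along the box's x, in every position of bolt and handle.
- dish (a point): centre of the round clear dish, 60 mm across and 14 mm high, on the box's floor under the hatch. Not to be touched.
- bottle (a point): centre of the white dropper bottle with red cap, 34 mm across, 76 mm high, standing to the left of the box. Leave it.
- timer (a point): centre of the white bench timer, 60 by 64 by 18 mm, lying to the right of the box. Leave it.
- pen (a point): middle of the black and blue marker pen, 132 mm long, 12 mm thick, lying to the left of the box. Leave it.

How it is judged:
On the way, in this order (a step that is already met when the one before it is completed fails the run):
1. the hatch is shut (value of joint hatch below 0.03 rad), for 0.2 s.
2. the bolt is home through the staple of the shut hatch (value of joint bolt above 0.041 m and value of joint hatch below 0.03 rad), for 0.2 s.
At the end, for the whole second after the job is handed in: The hatch is shut (within 0.03 rad), the bolt is home through the staple (at least 39 of its 45 mm), and its handle is down in the notch (at least 1.05 of 1.2 rad) and at rest (value of joint hatch below 0.03 rad and value of joint bolt above 0.039 m and value of joint bolt_handle above 1.05 rad and velocity of joint bolt_handle between -0.1 and 0.1 rad/s); the robot touches nothing.
It fails at once if the dish in the box is moved by more than 20 mm (distance of dish from where it was at the start of the episode above 0.02 m).
It fails at once if the bottle is moved by more than 20 mm (distance of bottle from where it was at the start of the episode above 0.02 m).
It fails at once if the timer is moved by more than 20 mm (distance of timer from where it was at the start of the episode above 0.02 m).
It fails at once if the pen is moved by more than 20 mm (distance of pen from where it was at the start of the episode above 0.02 m).
It also fails if it takes over 58 s, if anything falls off the work surface, if the arm or the gripper's body presses on something with over 40 N, if the wrist force passes 120 N, or if a joint passes its speed limit or range.

## Working session

There is one attempt and no reset: what is moved stays moved. The work goes in short steps, Python scripts to look and compute and a tool call to move; the robot and the scene stay as the last step left them, time stands still between calls to the robot, and variables do not carry over. Pictures are saved under pics/ and viewed, at most 10 in all, crops included, and the job is handed in when it is done.

Besides the shell and the picture viewer there is one more tool, called after ">>>" by a JSON object that holds its "name" and its "arguments", one argument or row to a line. play_rows: Moves the arm, as the interface text tells. Its arguments: {"type":"object","properties":{"plan":{"type":"array","items":{"type":"number"}},"squeeze":{"type":"number"}},"required":["plan"]}

```bash
mkdir -p pics; ls
python3 - <<'E'
from workcell import status, viewer, manip
import cv2
for n in ("scene","top"):
    cv2.imwrite(f"pics/{n}0.png",viewer.camera(n)[:,:,::-1])
    m=viewer.camera_model(n); print(n,m)
print(status.get_obs(), manip.tip_extent)
E
```

```text
pics
scene {'fx': 426.5872138390079, 'fy': 426.5872138390079, 'cx': 316.1458406502658, 'cy': 199.95913761429304, 'D': array([-0.03614745,  0.        ,  0.        ,  0.        ,  0.        ]), 'R': array([[ 0.79799235, -0.60265101,  0.00446783],
       [-0.43372255, -0.57942365, -0.69003839],
       [ 0.4184411 ,  0.54870757, -0.72375897]]), 't': array([-0.30750486,  0.45454558,  0.64872565])}
top {'fx': 412.0396315340643, 'fy': 412.0396315340643, 'cx': 317.0208650842863, 'cy': 196.64082723967024, 'D': array([0.025626, 0.      , 0.      , 0.      , 0.      ]), 'R': array([[ 0.01913449, -0.99948613, -0.0257166 ],
       [-0.99733388, -0.01726902, -0.07090076],
       [ 0.07042023,  0.02700469, -0.99715181]]), 't': array([0.22119423, 0.54879118, 1.04287623])}
{'clock': 0.1, 'joint_pos': array([-1.35959381,  0.3328259 , -0.06470875,  1.46085222,  0.02158315,
        1.34987065, -0.088498  ]), 'joint_velocities': array([ 6.99274146e-06, -1.27926764e-03, -2.39500244e-04, -2.13725403e-03,
        6.49731582e-04,  3.56031667e-04,  1.56251211e-03]), 'tau': array([ 1.16308151e-03, -6.26744771e+01,  4.88166756e-02, -3.92423880e+01,
        1.62072130e-02,  6.96324336e-03, -3.81385121e-06]), 'position': array([0.14471863, 0.60769822, 0.24458717]), 'ee_rot': array([ 1.16622402e-01,  9.93176126e-01, -6.28314958e-04, -5.56737210e-05]), 'ft_force': array([0.02234011, 1.29446745, 0.51627766]), 'torque': array([0.02682518, 0.00748531, 0.02313127]), 'grasp_force': 0.0, 'grip_width': 0.9997206121976048} 0.014
```

View pics/scene0.png

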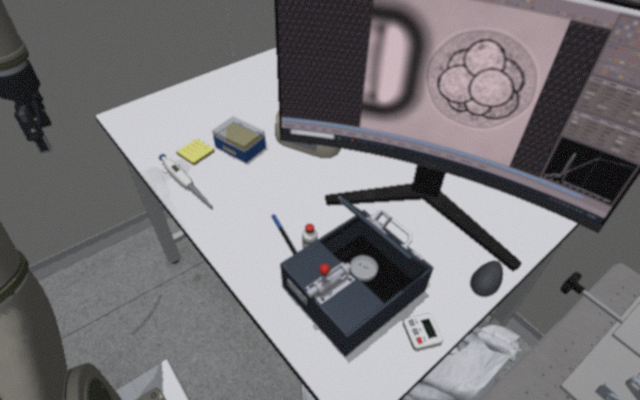

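View pics/top0.png

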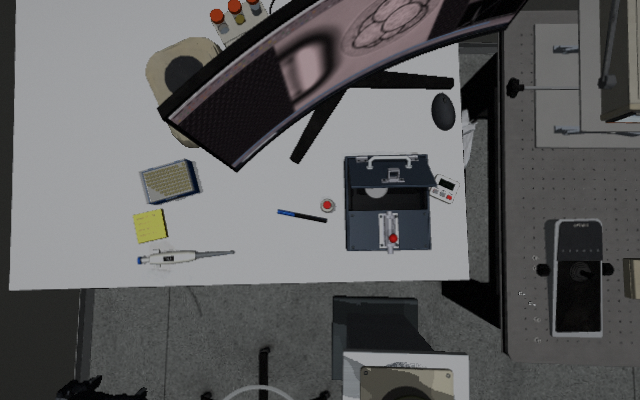

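The box sits at about (388,203) in the top view, with its front towards the robot. The hatch is open and the monitor stands behind it. I'll enlarge both views.

Run:
```python
import cv2,numpy as np
a=cv2.imread("pics/top0.png")[140:265,315:475]; b=cv2.imread("pics/scene0.png")[185:365,265:455]
cv2.imwrite("pics/topc.png",cv2.resize(a,None,fx=4.8,fy=4.8,interpolation=2)); cv2.imwrite("pics/scc.png",cv2.resize(b,None,fx=3.3,fy=3.3,interpolation=2))
```

```text
(no output)
```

View pics/topc.png

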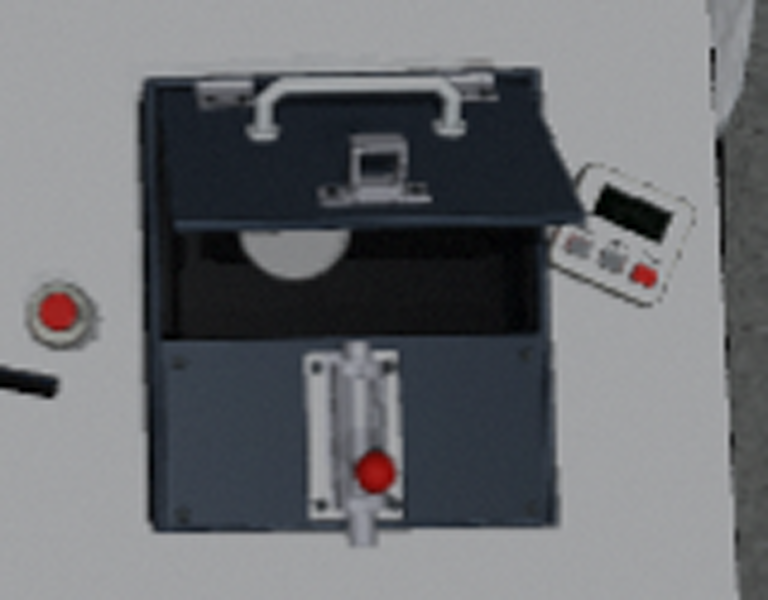

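View pics/scc.png

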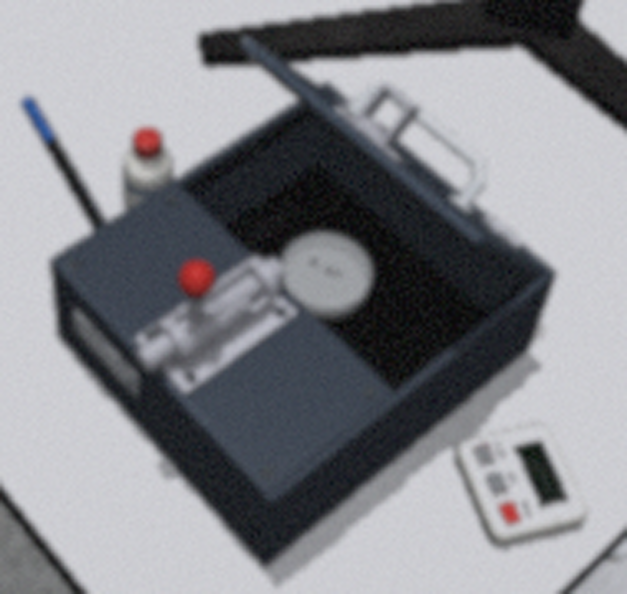

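Top crop: deck front corners are at (153,528) and (555,523), back-right is at (540,68), the hatch edge corners are at (175,225) and (585,220), and the knob is at (375,472). Scene crop: top corners are at (53,262), (272,500) and (552,272), the hatch corner is at (245,40), and the knob is at (197,278). I'll fit everything together.

```bash
cat > h.py <<'E'
import numpy as np,cv2
from scipy.optimize import least_squares
from scipy.spatial.transform import Rotation as Ro
from workcell import status, viewer, manip
def proj(n,P,m=None):
    m=m or viewer.camera_model(n)
    K=np.array([[m["fx"],0,m["cx"]],[0,m["fy"],m["cy"]],[0,0,1]])
    return cv2.projectPoints(np.atleast_2d(P).astype(float),cv2.Rodrigues(m["R"])[0],m["t"],K,m["D"])[0][:,0]
def model(p):
    x,y,yaw,s,h,a=p
    hp=lambda yy,up=0:[.1095-.1275*np.cos(a),yy,.0915+.1275*np.sin(a)-.0015*np.cos(a)]
    B=dict(fl=[-.115,.1,.09],fr=[-.115,-.1,.09],br=[.115,-.1,.09],bl=[.115,.1,.09],
      hl=hp(.093),hr=hp(-.093),kn=[-.0905+s,-.046*np.sin(h),.108+.046*np.cos(h)],dr=[-.019,-.1,.09])
    c,q=np.cos(yaw),np.sin(yaw)
    return {k:np.array([x+c*v[0]-q*v[1],y+q*v[0]+c*v[1],v[2]]) for k,v in B.items()}
E
python3 - <<'E'
from h import *
T=dict(fl=(153,528),fr=(555,523),br=(540,68),bl=(145,78),hl=(175,225),hr=(585,220),kn=(375,472))
S=dict(fl=(53,262),fr=(272,500),br=(552,272),hl=(245,40),kn=(197,278))
T={k:(u/4.8+315,v/4.8+140) for k,(u,v) in T.items()}; S={k:(u/3.3+265,v/3.3+185) for k,(u,v) in S.items()}
def r(p):
    M=model(p); o=[]
    for n,D in (("top",T),("scene",S)):
        o.append(proj(n,[M[k] for k in D])-np.array(list(D.values())))
    return np.concatenate(o).ravel()
f=least_squares(r,[.55,-.18,0,.01,0,.8],loss="soft_l1")
print(f.x.round(4)); print(r(f.x).reshape(-1,2).round(1).tolist())
for k,v in model(f.x).items(): print(k,v.round(3))
E
```

```text
[0.5301 0.0593 0.035  0.0057 0.0137 0.8819]
[[0.1, 0.6], [0.7, 0.6], [0.4, -0.5], [-0.3, -0.8], [-0.6, 0.1], [0.2, -0.4], [-0.0, -0.2], [-1.5, -1.6], [-0.1, 0.4], [2.2, -0.1], [-0.4, 0.0], [-0.1, 0.1]]
fl [0.412 0.155 0.09 ]
fr [ 0.419 -0.045  0.09 ]
br [ 0.649 -0.037  0.09 ]
bl [0.642 0.163 0.09 ]
hl [0.555 0.153 0.189]
hr [ 0.562 -0.033  0.189]
kn [0.445 0.056 0.154]
dr [ 0.515 -0.041  0.09 ]
```

Residuals are small: box at (0.530, 0.059), yaw 2°, bolt about 6 mm out, hatch at 0.88 rad. Next I'll plan the hatch push with shut fingers, tool y along box x, and fingertips at box y = +60 mm.

```bash
cat >> h.py <<'E'
BX=np.array([.5301,.0593]); YAW=.035
Rb=Ro.from_euler("z",YAW)
RT=(Rb*Ro.from_matrix(np.array([[0,1,0],[1,0,0],[0,0,-1.]]))) # tool x=box y, tool y=box x, z down
def shift(tcp_box):
    """rotvec (deg) and shifts in the current tool frame to bring the TCP to points of the box frame"""
    o=status.get_obs(); R=Ro.from_quat(o["ee_rot"])
    P=Rb.apply(np.atleast_2d(tcp_box))+[*BX,0]
    print("rot",np.degrees((R.inv()*RT).as_rotvec()).round(1)); print(R.inv().apply(P-o["position"]).round(4).tolist())
def inbox():
    o=status.get_obs(); print("box tcp",Rb.inv().apply(o["position"]-[*BX,0]).round(4),"F",o["ft_force"].round(1),"t",o["clock"].round(2),"grip",round(o["grip_width"],2))
def press(a,gap=0,r=.117,half=.0125,y=.06):
    n=np.array([np.sin(a),0,np.cos(a)])
    c=np.array([.1095,y,.0915])+r*np.array([-np.cos(a),0,np.sin(a)])+(gap-.0015)*n
    return c+[half,0,.014]
E
python3 - <<'E'
from h import *
h0=press(.88,.03); print(h0)
shift([[h0[0],h0[1],.28],h0])
E
```

```text
[0.06941937 0.06       0.21383526]
rot [-0.1  0.  74.6]
[[-0.5529, -0.368, -0.0349], [-0.5529, -0.3679, 0.0312]]
```

>>> {"name": "play_rows", "arguments": {
  "plan": [0, 0, 10, -0.06, -0.04, -0.035, 0, 0, 0, 20, -0.11, -0.073, -0.035, 0, 0, 0, 30, -0.16, -0.107, -0.035, 0, 0, 0, 40, -0.21, -0.14, -0.035, 0, 0, 0, 50, -0.26, -0.173, -0.035, 0, 0, 0, 60, -0.31, -0.207, -0.035, 0, 0, 0, 70, -0.36, -0.24, -0.035, 0, 0, 0, 74.6, -0.41, -0.273, -0.035, 0, 0, 0, 74.6, -0.46, -0.307, -0.035, 0, 0, 0, 74.6, -0.51, -0.34, -0.035, 0, 0, 0, 74.6, -0.553, -0.368, -0.035, 0, 0, 0, 74.6, -0.553, -0.368, -0.035, 0, 0, 0, 74.6, -0.553, -0.368, -0.035, 0, 0, 0, 74.6, -0.553, -0.368, -0.035, 0, 0, 0, 74.6, -0.553, -0.368, -0.035, 0]
}}

```text
clock: 1.98
position: [0.597, 0.1231, 0.2804]
ee_rot: [0.694, 0.72, 0.0, -0.0]
ft_force: [0.3, 0.2, 0.2]
grip_width: -0.002
grasp_force: 0.0
```

Run:
```python
from h import *
inbox()
A=np.append(np.arange(.88,0,-.0977),[0])
shift([press(.88,.03)]+[press(a) for a in A]+[press(0,-.004)])
for n in("scene","wrist"): cv2.imwrite(f"pics/{n}1.png",viewer.camera(n)[:,:,::-1])
s=cv2.imread("pics/scene1.png")[100:340,200:500]; w=cv2.imread("pics/wrist1.png")
cv2.imwrite("pics/c1.png",np.vstack([cv2.resize(s,(400,300)),cv2.resize(w,(400,250))]))
```

```text
Traceback (most recent call last):
  File "h.py", line 25, in inbox
    o=status.get_obs(); print("box tcp",Rb.inv().apply(o["position"]-[*BX,0]).round(4),"F",o["ft_force"].round(1),"t",o["clock"].round(2),"grip",round(o["grip_width"],2))
                                                                                                                      ^^^^^^^^^^^^^^^^
AttributeError: 'float' object has no attribute 'round'
```

```bash
sed -i 's/o\["clock"\].round(2)/round(o["clock"],2)/' h.py
python3 - <<'E'
from h import *
inbox()
A=np.append(np.arange(.88,0.05,-.0977),[0])
shift([press(.88,.03)]+[press(a) for a in A]+[press(0,-.004)])
for n in("scene","wrist"): cv2.imwrite(f"pics/{n}1.png",viewer.camera(n)[:,:,::-1])
s=cv2.imread("pics/scene1.png")[100:340,200:500]; w=cv2.imread("pics/wrist1.png")
cv2.imwrite("pics/c1.png",np.vstack([cv2.resize(s,(400,300)),cv2.resize(w,(400,250))]))
E
```

```text
box tcp [0.0691 0.0614 0.2804] F [0.3 0.2 0.2] t 1.98 grip -0.0
rot [-0.  -0.   0.1]
[[-0.0014, 0.0003, 0.0666], [-0.0014, -0.0228, 0.0857], [-0.0014, -0.0311, 0.0935], [-0.0014, -0.0387, 0.1021], [-0.0014, -0.0453, 0.1114], [-0.0014, -0.0511, 0.1213], [-0.0014, -0.0558, 0.1317], [-0.0014, -0.0595, 0.1425], [-0.0014, -0.0621, 0.1536], [-0.0014, -0.0637, 0.1649], [-0.0014, -0.0641, 0.1764], [-0.0014, -0.0641, 0.1804]]
```

View pics/c1.png

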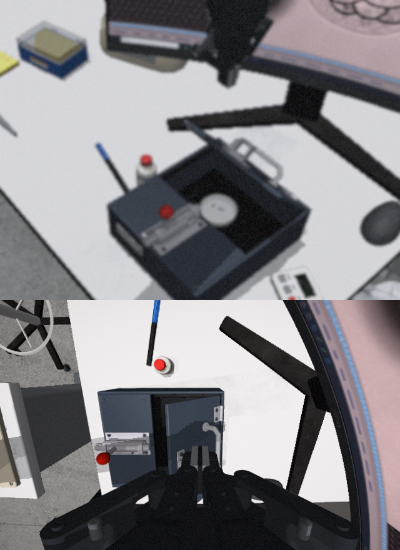

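The hand is clear and above the hatch's left part. Now I'll push along the arc.

>>> {"name": "play_rows", "arguments": {
  "plan": [0, 0, 0, 0, 0, 0.035, 0, 0, 0, 0, 0, 0, 0.066, 0, 0, 0, 0, 0, 0, 0.066, 0, 0, 0, 0, 0, -0.012, 0.076, 0, 0, 0, 0, 0, -0.023, 0.086, 0, 0, 0, 0, 0, -0.031, 0.0935, 0, 0, 0, 0, 0, -0.039, 0.102, 0, 0, 0, 0, 0, -0.045, 0.1115, 0, 0, 0, 0, 0, -0.051, 0.1215, 0, 0, 0, 0, 0, -0.056, 0.1315, 0, 0, 0, 0, 0, -0.0595, 0.1425, 0, 0, 0, 0, 0, -0.062, 0.1535, 0, 0, 0, 0, 0, -0.0635, 0.165, 0, 0, 0, 0, 0, -0.064, 0.172, 0, 0, 0, 0, 0, -0.064, 0.1765, 0, 0, 0, 0, 0, -0.064, 0.1765, 0]
}}

```text
clock: 4.08
position: [0.5335, 0.1196, 0.1041]
ee_rot: [0.695, 0.719, -0.0, -0.0]
ft_force: [-4.0, -1.0, 6.3]
grip_width: 0.001
grasp_force: 2.9
```

Run:
```python
from h import *
inbox()
for n in("scene","top"): cv2.imwrite(f"pics/{n}2.png",viewer.camera(n)[:,:,::-1])
s=cv2.imread("pics/scene2.png")[185:365,245:485]; w=cv2.imread("pics/top2.png")[120:270,290:490]
cv2.imwrite("pics/c2.png",np.vstack([cv2.resize(s,(400,300)),cv2.resize(w,(400,300))]))
```

```text
box tcp [0.0055 0.0601 0.1041] F [-4.  -1.   6.3] t 4.08 grip 0.0
```

View pics/c2.png

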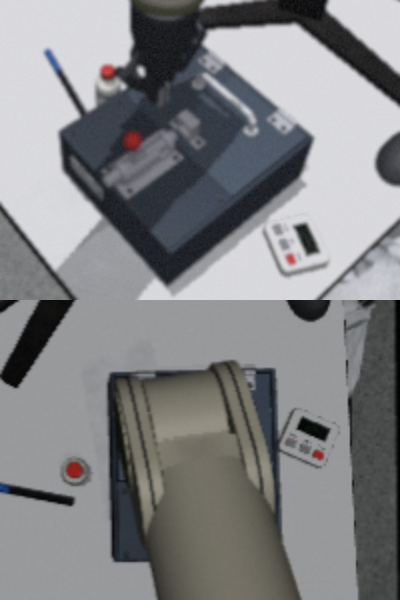

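The hatch looks shut. I'll give it a short extra press, lift, and hover over the knob.

>>> {"name": "play_rows", "arguments": {
  "plan": [0, 0, 0, 0, 0, 0.003, 0, 0, 0, 0, 0, 0, 0.004, 0, 0, 0, 0, 0, 0, 0.004, 0, 0, 0, 0, 0, 0, -0.05, 0, 0, 0, 0, 0, 0, -0.1, 0, 0, 0, 0, -0.03, -0.045, -0.12, 0.45, 0, 0, 0, -0.06, -0.09, -0.12, 0.45, 0, 0, 0, -0.06, -0.09, -0.12, 0.45, 0, 0, 0, -0.06, -0.09, -0.11, 0.45, 0, 0, 0, -0.06, -0.09, -0.11, 0.45]
}}

```text
clock: 5.42
position: [0.4458, 0.057, 0.2127]
ee_rot: [0.694, 0.72, -0.001, -0.0]
ft_force: [1.5, 0.3, 0.4]
grip_width: 0.449
grasp_force: 0.0
```

Run:
```python
from h import *
inbox()
m=viewer.camera_model("wrist")
w=viewer.camera("wrist")[:,:,::-1]; s=viewer.camera("scene")[:,:,::-1]
for k in (0,.0057,.01): print(proj("wrist",model([*BX,YAW,k,.0137,0])["kn"],m), proj("scene",model([*BX,YAW,k,.0137,0])["kn"]))
cv2.imwrite("pics/c3.png",np.vstack([w.copy(),cv2.resize(s[185:365,245:485],(266,200)).repeat(1,0) if 0 else np.hstack([cv2.resize(s[185:335,245:485],(320,200)),np.zeros((200,320,3),np.uint8)])]))
```

```text
box tcp [-0.0844  0.0006  0.2127] F [1.5 0.3 0.4] t 5.42 grip 0.45
[[310.68476963 222.13368674]] [[322.15136453 271.06467593]]
[[318.74338098 222.14736747]] [[324.63249586 269.37106605]]
[[324.82285822 222.15716559]] [[326.49350556 268.10057081]]
```

View pics/c3.png

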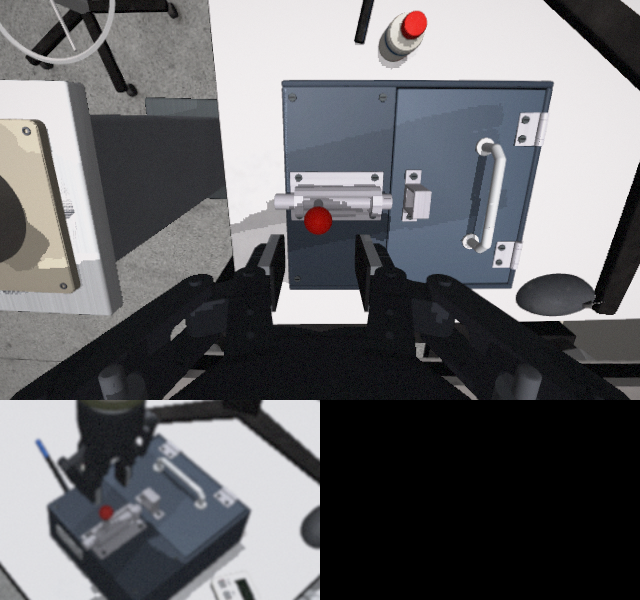

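The wrist view shows the hatch flush with the deck and the knob at (318,220), within 2 px of the prediction. I'll descend and grip it lightly.

>>> {"name": "play_rows", "arguments": {
  "plan": [0, 0, 0, 0, 0, 0.03, 0.45, 0, 0, 0, 0, 0, 0.05, 0.45, 0, 0, 0, 0, 0, 0.063, 0.45, 0, 0, 0, 0, 0, 0.063, 0.45, 0, 0, 0, 0, 0, 0.063, 0, 0, 0, 0, 0, 0, 0.063, 0, 0, 0, 0, 0, 0, 0.063, 0, 0, 0, 0, 0, 0, 0.063, 0, 0, 0, 0, 0, 0, 0.063, 0],
  "squeeze": 20
}}

```text
clock: 6.65
position: [0.4461, 0.0567, 0.1515]
ee_rot: [0.695, 0.719, 0.001, 0.0]
ft_force: [-1.1, 0.2, 6.6]
grip_width: 0.21
grasp_force: 19.7
```

Run:
```python
from h import *
inbox()
```

```text
box tcp [-0.084   0.0003  0.1515] F [-1.1  0.2  6.6] t 6.65 grip 0.21
```

Gripped. Slide the bolt home.

>>> {"name": "play_rows", "arguments": {
  "plan": [0, 0, 0, 0, 0.006, 0, 0, 0, 0, 0, 0, 0.012, 0, 0, 0, 0, 0, 0, 0.018, 0, 0, 0, 0, 0, 0, 0.024, 0, 0, 0, 0, 0, 0, 0.03, 0, 0, 0, 0, 0, 0, 0.036, 0, 0, 0, 0, 0, 0, 0.039, 0, 0, 0, 0, 0, 0, 0.04, 0, 0, 0, 0, 0, 0, 0.04, 0, 0, 0, 0, 0, 0, 0.04, 0, 0]
}}

```text
clock: 7.9
position: [0.484, 0.0581, 0.1512]
ee_rot: [0.695, 0.719, -0.001, -0.002]
ft_force: [-13.5, -0.7, 16.4]
grip_width: 0.207
grasp_force: 20.8
```

Run:
```python
from h import *
inbox()
```

```text
box tcp [-0.0461  0.0004  0.1512] F [-13.5  -0.7  16.4] t 7.9 grip 0.21
```

It moved 38 mm and now meets the end stop, so the bolt is home. Next I'll turn the handle down along its arc.

>>> {"name": "play_rows", "arguments": {
  "plan": [0, 0, 0, 0, -0.001, -0.0015, 0, 0, 0, 0, 0, -0.001, -0.0015, 0, 0, 0, 0, -0.007, -0.001, -0.001, 0, 0, 0, 0, -0.0135, -0.001, 0.0005, 0, 0, 0, 0, -0.02, -0.001, 0.003, 0, 0, 0, 0, -0.026, -0.001, 0.0065, 0, 0, 0, 0, -0.0315, -0.001, 0.011, 0, 0, 0, 0, -0.036, -0.001, 0.016, 0, 0, 0, 0, -0.04, -0.001, 0.0215, 0, 0, 0, 0, -0.043, -0.001, 0.028, 0, 0, 0, 0, -0.0435, -0.001, 0.03, 0, 0, 0, 0, -0.0435, -0.001, 0.03, 0, 0, 0, 0, -0.0435, -0.001, 0.03, 0]
}}

```text
clock: 9.52
position: [0.4852, 0.0136, 0.1204]
ee_rot: [0.695, 0.719, -0.001, -0.001]
ft_force: [-7.1, -2.6, 2.4]
grip_width: 0.212
grasp_force: 22.0
```

Run:
```python
from h import *
inbox()
```

```text
box tcp [-0.0464 -0.0441  0.1204] F [-7.1 -2.6  2.4] t 9.53 grip 0.21
```

The knob followed to the bottom of the notch. Release, lift, and look.

>>> {"name": "play_rows", "arguments": {
  "plan": [0, 0, 0, 0, 0, 0, 0.45, 0, 0, 0, 0, 0, 0, 0.45, 0, 0, 0, 0, 0, 0, 0.45, 0, 0, 0, 0, 0, 0, 0.45, 0, 0, 0, 0, 0, -0.02, 0.45, 0, 0, 0, 0, 0, -0.05, 0.45, 0, 0, 0, 0, 0, -0.1, 0.45, 0, 0, 0, 0, 0, -0.14, 0.45, 0, 0, 0, 0, 0, -0.14, 0.45, 0, 0, 0, 0, 0, -0.14, 0.45]
}}

```text
clock: 10.78
position: [0.4859, 0.0145, 0.2602]
ee_rot: [0.695, 0.719, -0.0, -0.0]
ft_force: [-0.8, -0.1, -0.4]
grip_width: 0.449
grasp_force: 0.0
```

Run:
```python
from h import *
inbox()
m=viewer.camera_model("wrist")
w=viewer.camera("wrist")[:,:,::-1]; s=viewer.camera("scene")[:,:,::-1]
for h in (1.05,1.2): print(proj("wrist",model([*BX,YAW,.045,h,0])["kn"],m), proj("scene",model([*BX,YAW,.045,h,0])["kn"]))
cv2.imwrite("pics/c4.png",np.vstack([cv2.resize(w[:,:],(480,300)),cv2.resize(s[185:335,245:485],(480,300))]))
```

```text
box tcp [-0.0457 -0.0432  0.2602] F [-0.8 -0.1 -0.4] t 10.78 grip 0.45
[[319.57008116 191.27016968]] [[355.10848582 279.4062318 ]]
[[319.56566476 192.65917341]] [[355.9772588  282.39722332]]
```

View pics/c4.png

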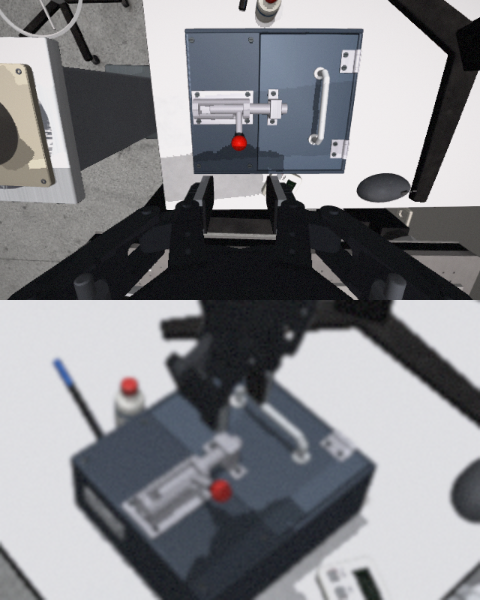

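The bolt passes through the staple and the handle is down. The knob at about (355,280) in the scene leaves its angle uncertain between 1.05 and 1.2 rad, so I'll take a red centroid.

Run:
```python
from h import *
def cen(im,u,v,r=9):
    c=im[v-r:v+r+1,u-r:u+r+1].astype(int); k=(c[...,0]-np.maximum(c[...,1],c[...,2])>40)
    y,x=np.nonzero(k); return x.mean()+u-r,y.mean()+v-r,k.sum()
s0=cv2.imread("pics/scene0.png")[:,:,::-1]
print("start",cen(s0,325,269),proj("scene",model([*BX,YAW,.0057,.0137,0])["kn"]))
print("scene",cen(viewer.camera("scene"),355,280)); 
print("wrist",cen(viewer.camera("wrist"),319,191,20))
for h in (1.0,1.05,1.1,1.15,1.2): print(h,*proj("scene",model([*BX,YAW,.0445,h,0])["kn"]))
```

```text
start (np.float64(324.05102040816325), np.float64(268.64285714285717), np.int64(98)) [[324.63249586 269.37106605]]
scene (np.float64(354.7816091954023), np.float64(279.88505747126436), np.int64(87))
wrist (np.float64(318.7923976608187), np.float64(190.34795321637426), np.int64(342))
1.0 [354.53180251 278.51113057]
1.05 [354.90394203 279.5547553 ]
1.1 [355.23549173 280.57698711]
1.15 [355.52564983 281.57498446]
1.2 [355.77375331 282.54600412]
```

The angle comes out around 1.1, a thin margin. I'll press the knob down with shut fingertips to seat it.

>>> {"name": "play_rows", "arguments": {
  "plan": [0, 0, 0, 0, 0, 0, 0, 0, 0, 0, 0, 0, 0.03, 0, 0, 0, 0, 0, 0, 0.07, 0, 0, 0, 0, 0, 0, 0.095, 0, 0, 0, 0, 0, 0, 0.102, 0, 0, 0, 0, 0, 0, 0.106, 0, 0, 0, 0, 0, 0, 0.109, 0, 0, 0, 0, 0, 0, 0.112, 0, 0, 0, 0, 0, 0, 0.113, 0, 0, 0, 0, 0, 0, 0.113, 0]
}}

```text
clock: 12.22
position: [0.4866, 0.0144, 0.1483]
ee_rot: [0.695, 0.719, 0.0, 0.0]
ft_force: [0.6, -1.8, 4.6]
grip_width: -0.001
grasp_force: 2.0
```

The fingertips are at z = 134.3 mm, which puts the knob centre at 124.3 mm, so the handle is right down. One small extra press, then retreat.

>>> {"name": "play_rows", "arguments": {
  "plan": [0, 0, 0, 0, 0, 0.002, 0, 0, 0, 0, 0, 0, 0.002, 0, 0, 0, 0, 0, 0, 0.002, 0]
}}

```text
clock: 12.6
position: [0.487, 0.0141, 0.1472]
ee_rot: [0.695, 0.719, 0.001, 0.0]
ft_force: [-4.8, -3.4, 16.0]
grip_width: 0.0
grasp_force: 8.0
```

>>> {"name": "play_rows", "arguments": {
  "plan": [0, 0, 0, 0, 0, -0.02, 0, 0, 0, 0, 0, 0, -0.06, 0, 0, 0, 0, 0, 0, -0.11, 0, 0, 0, 0, 0, 0, -0.13, 0, 0, 0, 0, 0, 0, -0.13, 0, 0, 0, 0, 0, 0, -0.13, 0]
}}

```text
clock: 13.35
position: [0.4856, 0.0145, 0.2746]
ee_rot: [0.695, 0.719, -0.001, -0.0]
ft_force: [-0.9, -0.6, -0.1]
grip_width: 0.001
grasp_force: 0.0
```

Run:
```python
from h import *
inbox()
s=viewer.camera("scene"); c=s[271:290,346:365].astype(int); k=(c[...,0]-np.maximum(c[...,1],c[...,2])>40)
y,x=np.nonzero(k); print(x.mean()+346,y.mean()+271)
```

```text
box tcp [-0.046  -0.0432  0.2746] F [-0.9 -0.6 -0.1] t 13.35 grip 0.0
355.32954545454544 281.8863636363636
```

The knob's centroid moved 2 px down; with the offset seen at the start that matches 1.2 rad. The stop was firm, and the hand is clear.

```bash
python3 -c "
from workcell import manip; print(manip.hand_in())"
```

```text
the job is handed in; nothing more can be done
None
```

The job is handed in, with no verdict returned: by my measurements the hatch is shut, the bolt is home through the staple and the handle is down in the notch at about 1.2 rad; the arm never went near the dish, bottle, timer or pen, and it finished clear of everything at about 13 s.

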